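# Check the wall of a polished pot lid with the pen gauge

## Task

The brass lid clamped on the polishing turntable has to be checked for how much wall is left at the spot ringed in black pen. First turn the turntable's speed dial fully anticlockwise to its off stop so that the table cannot start, then take the pen-shaped thickness gauge out of the tool block and hold its sprung tip inside the ring, the gauge square to the sloping surface there and pressed lightly, so that the tip is partly pushed in but neither just touching nor pushed right home. Do not touch the lid with the gauge before the dial is off, leave the other things on the bench where they are, and finish while still holding the gauge steady on the spot.

Things in the scene. Friction and masses are not known exactly. Their poses are not given: they have to be found in the camera images.
- dial (a joint): Speed dial of the turntable, value in rad: 0 is the off stop (fully anticlockwise seen from above), it grows clockwise up to 4.7; it starts between 0.7 and 1.5. Stays where it is left; about 0.04 N m turns it.
- dial_grip (a point): On the dial's vertical axis at the height to grip, 107 mm above the bench. The dial: black disc 44 mm across, 8 mm thick, on a 68 mm grey flange (6 mm high) on the deck, with an upright finger bar 42 mm long, 14 mm thick, standing 30 mm above the disc; this point is 7 mm below the bar's top. The point turns with the dial: x along the bar (white line at its -x end), y across its thickness.
- turntable: Fixed polishing turntable, standing still (driven by a foot pedal): green cast housing 220 (x) by 360 (y) mm, deck at 70 mm, round steel platter 224 mm across, top at 88 mm. Origin on the bench under the platter's vertical axis; the housing spans x -110 to 110 and y -245 to 115 mm. The dial stands at x -20, y -185 mm.
- lid: Domed brass pot lid, 210 mm across, clamped dome up on the turntable by a central nut (26 mm across, washer 40 mm, stud top 25 mm above the dome's apex). Origin at the centre of its underside, 88 mm above the bench; its outside is a sphere of radius 152 mm, apex 45 mm above the origin. The drive holds it: light pushes do not turn it. The mark may lie at any bearing round the dome.
- mark (a point): The marked spot: black pen ring on the dome, 18 mm inside and 22 mm outside diameter, with a dot in the middle. Origin at the dot on the surface, 56 mm out from the lid's axis, 122 mm above the bench; z is the outward normal of the surface there, which leans 0.377 rad (21.6 degrees) from vertical, away from the lid's axis.
- block: Fixed wooden tool block 230 (x) by 75 (y) by 55 mm high with three through holes of 22.5 mm in a row along its x axis at x -75, 0 and +75 mm. Origin at the centre of its underside. In which hole the gauge stands varies.
- gauge: Pen-type thickness gauge upright in the block: the only square tool there, grey, 24 by 24 mm section, 105 mm tall above the block, about 0.14 kg. Origin on its axis at the shoulder resting on the block's top (55 mm above the bench); z along its axis towards the cap; flat sides square to x and y, parallel to the block's. Below: a round 20 mm nose 36 mm long in the hole, then the sprung tip.
- gauge_grip (a point): On the gauge's axis 70 mm above its origin, 35 mm below its top: a good place to grip it by two facing flats.
- probe (a joint): Travel of the gauge's sprung tip into its nose, in m: 0 fully out, 0.008 pushed right home. The spring gives about 1 N at 0 and 0.7 N more per mm, 6.7 N at the end of its travel.
- probe_end (a point): End of the sprung tip (a steel ball end 6 mm across) on the gauge's axis; 48 mm below the gauge's origin when out.
- burnisher: Wooden-handled burnisher standing in the block, round handle 32 mm across, 83 mm tall above the block. Origin at its shoulder on the block's top. Leave it.
- awl: Mushroom-handled awl standing in the block, knob 42 mm across, 62 mm tall above the block. Origin at its shoulder on the block's top. Leave it.
- spare_lid: Second domed lid, dark steel with a brass collar, 210 mm across, 48 mm high, lying on the bench. Origin at the centre of its underside. Leave it.
- mallet: Wooden mallet lying on the bench, head 64 mm across and 100 mm long, 237 mm overall. Origin on the bench under its handle. Leave it.
- wax_bar: Bar of polishing compound 110 by 45 by 32 mm. Origin at the centre of its underside. Leave it.
- felt_wheel: Grey felt buffing wheel 90 mm across, 22 mm thick, lying flat. Origin at the centre of its underside. Leave it.
- polish_tin: Closed tin of polish 70 mm across, 85 mm tall. Origin at the centre of its underside. Leave it.
- collar: Brass lid collar, a ring 48 mm across, 12 mm high. Origin at the centre of its underside. Leave it.
Things that resemble listed ones, but are neither listed nor needed, are in the scene too. Several things have the shape of the gauge; the one meant has the colours described above.

How it is judged:
On the way, in this order (a step that is already met when the one before it is completed fails the run):
1. the speed dial is turned fully anticlockwise to its off stop (value of joint dial below 0.1 rad), for 0.2 s.
2. the gauge is drawn out of the block, held in the fingers (z of gauge in the frame of block above 0.095 m and contact force between gauge and the fingers above 1 N), for 0.2 s.
At the end, for the whole second after the job is handed in: Through the last second: dial within 0.1 rad of off; the gauge held in the fingers and still, its tip's end within 6 mm of the mark's dot, its axis within 0.16 rad (9 degrees) of the surface's normal, the tip pushed in 1 to 7 mm of its 8 mm, 0.8 to 9 N on the lid (value of joint dial below 0.1 rad and distance between probe_end and mark below 0.006 m and angle between the z axis of gauge and the z axis of mark, either way round below 0.16 rad and value of joint probe between 0.001 and 0.007 m and contact force between gauge and lid between 0.8 and 9 N and contact force between gauge and the fingers above 1 N and contact force between gauge and block below 0.1 N and linear speed of gauge below 0.01 m/s); the arm keeps its last pose, push and grip.
It fails at once if the gauge touches the lid while the dial is not off (contact force between gauge and lid above 0.3 N and value of joint dial above 0.12 rad).
It fails at once if the gauge is pressed hard on the lid (over 15 N) (contact force between gauge and lid above 15 N).
It fails at once if another thing on the bench is moved by more than 30 mm (distance of any of burnisher, awl, spare_lid, mallet, wax_bar, felt_wheel, polish_tin, collar from where it was at the start of the episode above 0.03 m).
It also fails if it takes over 54 s, if anything falls off the work surface, if the arm or the gripper's body presses on something with over 40 N, if the wrist force passes 120 N, or if a joint passes its speed limit or range.

## Robot

A 6-joint arm with a two-finger parallel gripper is mounted at the origin on the work surface. World frame = base frame: x ahead of the robot, y to its left, z up, the work surface at z = 0. Lengths are in m, angles in rad, forces in N, time in s.
With the tool pointing down it reaches from about 0.3 to 0.75 m from the base axis. Payload 8.5 kg.
Tool frame: the origin (TCP) lies on the centre line of the jaws, within the pads' length; the fingertips stand 22 mm ahead of it and the grasp point (between the pads) lies 3 mm ahead of it; z points along the fingers, y is the line along which they close (so a half turn about z gives the same grasp; the last joint's range is limited). The gripper opens to 88 mm and grips with 3 to 60 N. Pads are 18 mm wide; open, the fingers measure 123 mm over their backs; the gripper's body (75 mm by 187 mm) begins 45 mm behind the grasp point.
Start: joints at [-1.319, 0.381, 1.297, -0, 1.464, -0.215], TCP at [0.248, -0.491, 0.261] pointing down, gripper open.
Joint ranges: [-3.11, 3.11], [-0.89, 2.33], [0.22, 2.48], [-1.42, 4.56], [0.17, 2.85], [-2.88, 2.88]. Speed limits (rad/s): [2.39, 2.39, 3.14, 3.14, 3.14, 3.14].

## Interface

Orientations are given as a unit quaternion [w, x, y, z].
In Python, from station import env, imaging gives the robot as it stands.
- The arm moves only by the tool step_arm, never from a script. Its argument "plan" is text: rows parted by semicolons, each of 5 numbers parted by spaces: the finger opening in cm, from 0 to 8.81, then the shift along the tool's x, y, z in cm, then the turn about the tool's z in rad. In form: grip tx ty tz twist; .... A call has 1 to 10 rows; each row shifts and turns the commanded pose from where the row before left it, along the tool's axes as they then stand; what a row does not reach is not made up. A row lasts 1/10 s, in which the tool goes at most 50 mm and 8.59 degrees, less where a joint would pass 70% of its speed; a pose out of reach is approached as far as the arm can. A call is refused whole if a number of a shift passes 5 or a number of a turn 0.15, either way. A call with a gripper value outside its range is refused whole. The fingers move at their own pace and stop on an object; the grip force is fixed at half the most. Time passes only in rows, so rows that do not move let the fingers close. It gives the time, the measured TCP pose, the force, the opening and the grip force at its end, in the units of the state.
- env.get_state(): the state, without advancing time (a new reading comes with each control period).
- imaging.snapshot(name): name is "scene" or "side" or "wrist"; returns (picture, depth): 480x640x3 uint8, red, green, blue; 480x640 float32, m along the optical axis (not along the pixel's ray), 0 where there is no reading.
- imaging.calibration(name): a dict with "fx", "fy", "cx", "cy" (pixels), "view" (4x4, takes a point from world to camera coordinates); the wrist camera has in their place "hand_eye" (4x4, takes a point from camera to tool coordinates, whose origin is the TCP and whose axes are the flange's). Camera axes: x right, y down, z forward; pixel columns grow to the right and rows downward; lengths in m; the calibration is good to about 2 mm. The wrist camera is an equidistant fisheye: a pixel r from the principal point sees the ray r / f radians off the axis. A picture is of the moment at which its call begins: read the wrist's pose just before it. calibration takes no time and is no camera call.
- env.close_job(): hands the job in; it is judged then, once.
The state is a dict: "time": time; "qpos": joint angles; "qvel": joint speeds; "joint_efforts": joint torques, N m; "tcp_pos": TCP position; "orientation": TCP orientation; "ft_force": force on the tool from outside, world axes, zero at the start; "wrist_torque": the same for the moment, N m; "opening": finger opening in m; "gripper_force": force on a finger pad.
Only numpy, scipy, OpenCV 4.12 (cv2) and the standard library are available. Lean on these libraries where they do the work, as an engineer would, in place of code of your own. Each camera call takes 0.05 s, during which the arm holds its last target. There are 200 camera calls.

## Working session

There is one attempt and no reset: what is moved stays moved. The work goes in short steps, Python scripts to look and compute and a tool call to move; the robot and the scene stay as the last step left them, time stands still between calls to the robot, and variables do not carry over. Pictures are saved under pics/ and viewed, at most 10 in all, crops included, and the job is handed in when it is done.

Besides the shell and the picture viewer there is one more tool, called after ">>>" by a JSON object that holds its "api" and its "payload", one argument or row to a line. step_arm: Moves the arm, as the interface text tells. Its arguments: {"type":"object","properties":{"plan":{"type":"string"}},"required":["plan"]}

```bash
ls; mkdir -p pics; python3 - <<'E'
from station import env, imaging
import cv2, numpy as np
s=env.get_state(); print(s)
for n in ("scene","side"):
    p,d=imaging.snapshot(n); cv2.imwrite(f"pics/{n}0.png",p[:,:,::-1]); np.savez(f"pics/{n}0.npz",p=p,d=d)
    c=imaging.calibration(n); print(n,c)
print(imaging.calibration("wrist"))
E
```

```text
pics
{'time': 0.0, 'qpos': array([-1.31932431e+00,  3.81235018e-01,  1.29823196e+00, -2.73744518e-05,
        1.46361969e+00, -2.15294394e-01]), 'qvel': array([-0.00057013,  0.00021928, -0.0008615 ,  0.00087659, -0.00062958,
        0.00042427]), 'joint_efforts': array([-2.19442612e-03, -4.37932920e+01, -2.24560565e+01,  7.12689618e-02,
        3.52704932e-02, -1.20680129e-04]), 'tcp_pos': array([ 0.24743393, -0.49092822,  0.26012651]), 'orientation': array([-7.46638065e-04,  9.72888917e-01,  2.31271695e-01, -2.71170870e-05]), 'ft_force': array([ 1.343245  , -0.13203109,  0.53668909]), 'wrist_torque': array([-0.06702463,  0.06777458,  0.01056071]), 'gripper_force': 0.0, 'opening': 0.08797117116700535}
scene {'fx': 562.6801336983677, 'fy': 562.6801336983677, 'cx': 320.7480415841819, 'cy': 233.81080905804538, 'view': array([[ 0.89417139,  0.44750442, -0.01404732, -0.46240948],
       [ 0.28263462, -0.58851764, -0.75747255, -0.08648868],
       [-0.34723941,  0.67334002, -0.65271588,  1.66515565],
       [ 0.        ,  0.        ,  0.        ,  1.        ]])}
side {'fx': 510.492745006728, 'fy': 510.492745006728, 'cx': 319.31985723233316, 'cy': 234.28068966381898, 'view': array([[-0.94251586, -0.33381626,  0.01518401,  0.50518966],
       [-0.23769316,  0.63779267, -0.73261345,  0.22607918],
       [ 0.23487403, -0.69410893, -0.68047555,  1.34513402],
       [ 0.        ,  0.        ,  0.        ,  1.        ]])}
{'fx': 371.64829954431775, 'fy': 371.64829954431775, 'cx': 317.5119784165106, 'cy': 242.24977403537937, 'hand_eye': array([[-2.15250362e-05, -9.63878543e-01, -2.66342173e-01,
         6.87211415e-02],
       [ 9.99999953e-01,  6.04414291e-05, -2.99551630e-04,
         1.06679342e-03],
       [ 3.04829490e-04, -2.66342167e-01,  9.63878497e-01,
        -1.23062652e-01],
       [ 0.00000000e+00,  0.00000000e+00,  0.00000000e+00,
         1.00000000e+00]])}
```

View pics/scene0.png

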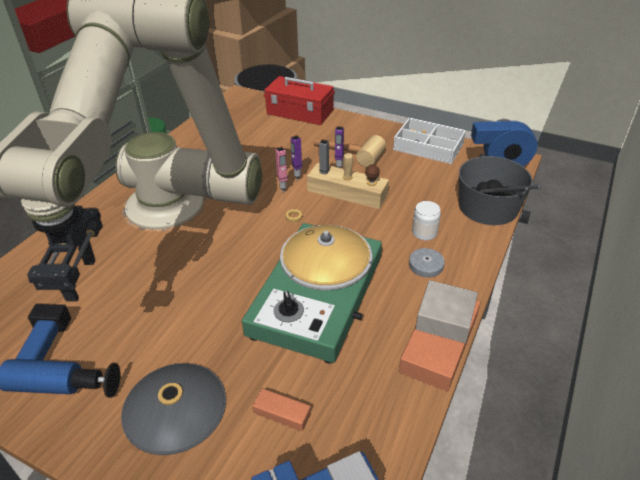

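View pics/side0.png

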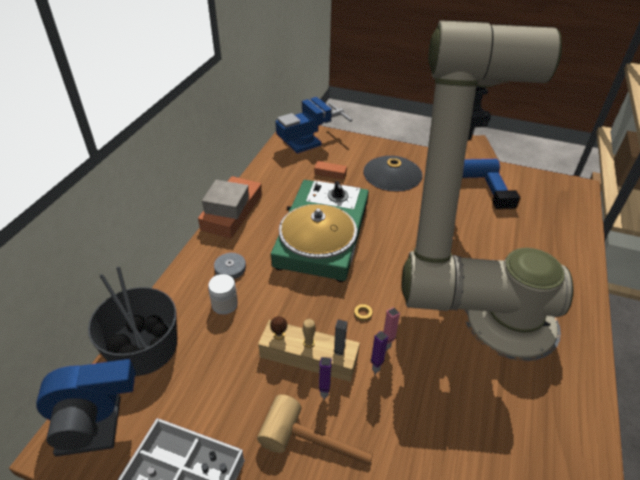

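The scene view shows the turntable around (315,290), its dial at (289,308), the lid at (326,255) and the ring at about (309,233). The grey gauge is at (324,157) in the block's hole nearest the robot. The side view shows the gauge at (341,337), the ring at (333,228) and the dial at (338,193). The pink and purple gauges are decoys.

```bash
cat > h.py <<'E'
import numpy as np, cv2
from station import env, imaging
def cloud(n,d):
    c=imaging.calibration(n); v,u=np.mgrid[:480,:640]
    P=np.stack([(u-c['cx'])/c['fx']*d,(v-c['cy'])/c['fy']*d,d],-1)
    V=c['view']; return (P-V[:3,3])@V[:3,:3]
def ray(n,u,v):
    c=imaging.calibration(n);V=c['view'];R=V[:3,:3]
    return -R.T@V[:3,3], R.T@np.array([(u-c['cx'])/c['fx'],(v-c['cy'])/c['fy'],1])
def onz(n,u,v,z):
    o,r=ray(n,u,v); return o+r*(z-o[2])/r[2]
def proj(n,X):
    c=imaging.calibration(n);V=c['view'];p=V[:3,:3]@np.asarray(X)+V[:3,3]
    return c['fx']*p[0]/p[2]+c['cx'],c['fy']*p[1]/p[2]+c['cy']
E
python3 - <<'E'
from h import *
out=[]
for n,(x0,y0,x1,y1),(bx0,by0,bx1,by1) in (("scene",(240,215,390,360),(265,120,400,210)),("side",(265,170,375,280),(250,305,370,380))):
    f=np.load(f"pics/{n}0.npz");p,d=f['p'],f['d'];W=cloud(n,d)
    hsv=cv2.cvtColor(p,cv2.COLOR_RGB2HSV);H,S,V=[hsv[...,i].astype(int) for i in range(3)]
    roi=np.zeros(d.shape,bool);roi[y0:y1,x0:x1]=1
    g=roi&(H>45)&(H<95)&(S>80)&(d>0)&(abs(W[...,2]-.07)<.008)
    q=W[g];
    # deck rect from ring: use min area rect of green deck-top
    r=cv2.minAreaRect((q[:,:2]*1000).astype(np.float32));print(n,"deck",r,len(q),np.median(q[:,2]))
    b=roi&(H>12)&(H<30)&(S>110)&(d>0)&(W[...,2]>.1)&(W[...,2]<.134)
    q=W[b]; A=np.c_[2*q,np.ones(len(q))];x=np.linalg.lstsq(A,(q**2).sum(1),rcond=None)[0];print("sphere",x[:3],np.sqrt(x[3]+x[:3]@x[:3]),len(q))
    # fixed radius/height: fit xy only
    from scipy.optimize import least_squares
    s=least_squares(lambda c:np.linalg.norm(q-[c[0],c[1],.133-.152],axis=1)-.152,x[:2],loss='soft_l1',f_scale=.002);print("lid xy",s.x, np.abs(s.fun).mean())
    roi[:]=0;roi[by0:by1,bx0:bx1]=1
    t=roi&(d>0)&(abs(W[...,2]-.055)<.004)&(H>10)&(H<30)&(V>130)
    q=W[t];r=cv2.minAreaRect((q[:,:2]*1000).astype(np.float32));print("block",r,cv2.boxPoints(r).round(),len(q))
    t=roi&(d>0)&(W[...,2]>.075)&(W[...,2]<.165)&(S<70)&(V<140)
    q=W[t];print("gauge pts",len(q),np.median(q,0),q.max(0))
    c1=cv2.resize(p[y0:y1,x0:x1],(400,300),interpolation=3);c2=cv2.resize(p[by0:by1,bx0:bx1],(400,300),interpolation=3)
    out.append(np.hstack([c1,c2]))
cv2.imwrite("pics/c1.png",np.vstack(out)[:,:,::-1])
E
```

```text
scene deck ((577.37353515625, -139.8196563720703), (215.66136169433594, 359.2777099609375), 5.576491832733154) 2854 0.07114596868490937
sphere [ 0.56684135 -0.07136812 -0.01353541] 0.148662461519287 3035
lid xy [ 0.56769393 -0.07304142] 0.0019563730243970464
block ((454.7415771484375, 423.7935791015625), (231.6519317626953, 362.4523620605469), 3.3088014125823975) [[329. 598.]
 [350. 236.]
 [581. 250.]
 [560. 611.]] 947
gauge pts 465 [0.38791988 0.27175551 0.12356563] [0.54647053 0.38361019 0.16482213]
side deck ((572.4161376953125, -126.3880615234375), (219.83535766601562, 356.65423583984375), 5.808452606201172) 1297 0.06908181346858774
sphere [ 0.56652887 -0.06820937 -0.01340779] 0.14652441033876384 2092
lid xy [ 0.5668382  -0.06918201] 0.0016901733553325413
block ((461.89068603515625, 287.04473876953125), (230.21246337890625, 78.35100555419922), 3.087130069732666) [[345. 320.]
 [349. 242.]
 [579. 254.]
 [575. 332.]] 1482
gauge pts 370 [0.38613372 0.29515536 0.14767356] [0.40163879 0.39163858 0.16327725]
```

View pics/c1.png

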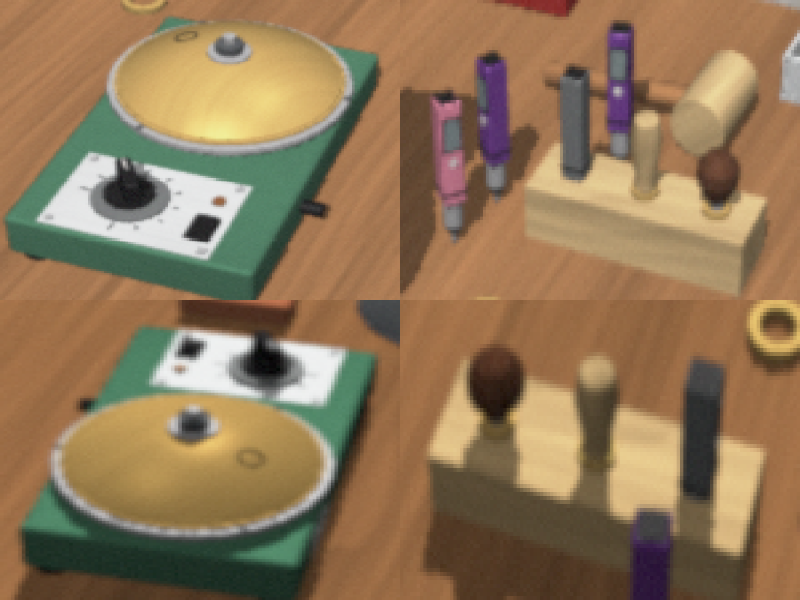

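The crop shows the black ring clearly in both views: scene px (309.8,232.4), side px (333.8,227.9). The grey gauge is in the block's end hole nearest the robot, next to the burnisher. Moves give no tilt, so I'll pivot the gauge in the fingers using the block hole.

```bash
python3 - <<'E'
from h import *
L=np.array([.567,-.071])
for n,u,v in (("scene",309.75,232.4),("side",333.75,227.9)):
    m=onz(n,u,v,.122);print("mark",n,m,np.linalg.norm(m[:2]-L),np.arctan2(m[1]-L[1],m[0]-L[0]))
for n in("scene","side"):
    f=np.load(f"pics/{n}0.npz");p,d=f['p'],f['d'];W=cloud(n,d)
    hsv=cv2.cvtColor(p,cv2.COLOR_RGB2HSV);H,S,V=[hsv[...,i].astype(int) for i in range(3)]
    near=(np.hypot(W[...,0]-.5655,W[...,1]+.257)<.04)&(d>0)
    w=near&(W[...,2]>.064)&(W[...,2]<.08)&(V>60)&(V<170)&(S<60);q=W[w];print("flange",len(q),cv2.minEnclosingCircle((q[:,:2]*1e3).astype(np.float32)))
    w=near&(W[...,2]>.093)&(V<80);q=W[w][:,:2];c=q.mean(0);l,e=np.linalg.eigh(np.cov((q-c).T));print(n,"bar",len(q),c,np.sqrt(l),e[:,1],np.arctan2(e[1,1],e[0,1]))
    box=(W[...,0]>.2)&(W[...,0]<.65)&(W[...,1]>.1)&(W[...,1]<.5)&(W[...,2]>.06)&(W[...,2]<.25)&(d>0)
    for nm,mk in (("purple",(H>120)&(H<150)&(S>90)),("pink",(H>155)&(S>60))):
        k,lab,st,ce=cv2.connectedComponentsWithStats((mk&box).astype(np.uint8))
        for i in range(1,k):
            if st[i,4]>60:
                q=W[lab==i];t=q[q[:,2]>np.percentile(q[:,2],85)];print(nm,ce[i],t.mean(0),q[:,2].max())
    g=box&(S<70)&(V<120)&(W[...,0]>.35)&(W[...,0]<.43)&(W[...,1]>.24)&(W[...,1]<.33)
    q=W[g];t=q[q[:,2]>.155];print("gauge top",len(t),t.mean(0) if len(t) else 0, "all",q.mean(0),q[:,2].max())
E
```

```text
mark scene [ 0.51458157 -0.05101039  0.122     ] 0.05610059356684262 2.7772691145659696
mark side [ 0.51342505 -0.05077796  0.122     ] 0.057264355769159885 2.7806728671145517
flange 282 ((567.1385498046875, -255.18492126464844), 37.104156494140625)
scene bar 115 [ 0.57275706 -0.2668297 ] [0.00425893 0.00991046] [-0.70327201  0.71092086] 2.3507859090058436
purple [296.6635514  152.51401869] [0.30139866 0.26827892 0.1512291 ] 0.1558128680021485
purple [338.8        150.68235294] [0.3967316  0.37036131 0.10294103] 0.10922091915534088
pink [280.23004695 164.342723  ] [0.29221765 0.19473972 0.153082  ] 0.15799321113143577
gauge top 42 [0.39174756 0.27486156 0.16077919] all [0.39181153 0.27394962 0.11648565] 0.16606498804535724
flange 125 ((566.8543701171875, -254.43267822265625), 37.8951530456543)
side bar 60 [ 0.56451297 -0.24826833] [0.00435328 0.01405772] [-0.60358431  0.79729918] 2.218785394436309
purple [378.7885906  350.80201342] [0.29459679 0.28844003 0.14915149] 0.15530754457050686
purple [324.37759336 376.82987552] [0.387477  0.3930777 0.1502801] 0.15421900047676024
pink [390.81756757 325.68243243] [0.28572122 0.21768216 0.15178073] 0.15633016870369995
gauge top 91 [0.38633947 0.28701859 0.15997276] all [0.38540907 0.29272974 0.1249001 ] 0.16525133171281378
```

>>> {"api": "step_arm", "payload": {
  "plan": "8.8 4.9 -0.83 0.3 0; 8.8 4.9 -0.83 0.3 0; 8.8 4.9 -0.83 0.3 0; 8.8 4.9 -0.83 0.3 0; 8.8 4.9 -0.83 0.3 0; 8.8 4.9 -0.83 0.3 0; 8.8 4.9 -0.83 0.3 0; 8.8 4.9 -0.83 0.3 0; 8.8 0 0 0 0.15; 8.8 0 0 0 0.15"
}}

```text
time: 1.1
tcp_pos: [0.5686, -0.254, 0.2358]
orientation: [-0.0, 0.997, 0.082, -0.001]
ft_force: [-0.8, 0.1, -0.5]
opening: 0.088
gripper_force: 0.0
```

>>> {"api": "step_arm", "payload": {
  "plan": "6 0 0 0 0.15; 6 0 0 0 0.15; 6 0 0 0 0.15; 6 0 0 0 0.15; 6 0 0 0 0.15; 6 0 0 0 0.15; 6 0 0 0 0.1; 6 0 0 0 0; 6 0 0 0 0; 6 0 0 0 0"
}}

```text
time: 2.1
tcp_pos: [0.5677, -0.2554, 0.2366]
orientation: [-0.0, 0.915, -0.404, -0.0]
ft_force: [-0.4, 0.1, -0.4]
opening: 0.06
gripper_force: 0.0
```

```bash
cat >> h.py <<'E'
from scipy.spatial.transform import Rotation as Ro
def pose(s=None):
    s=s or env.get_state();q=s['orientation'];R=Ro.from_quat(np.r_[q[1:],q[0]]).as_matrix();return R,s['tcp_pos'],np.arctan2(R[1,0],R[0,0])
def wray(u,v,R,t):
    c=imaging.calibration('wrist');a=np.array([u-c['cx'],v-c['cy']])/c['fx'];r=np.hypot(*a)+1e-12
    h=c['hand_eye'];dr=np.r_[a/r*np.sin(r),np.cos(r)]
    return R@h[:3,3]+t, R@h[:3,:3]@dr
def wonz(u,v,z,R,t):
    o,r=wray(u,v,R,t);return o+r*(z-o[2])/r[2]
def wproj(X,R,t):
    c=imaging.calibration('wrist');h=c['hand_eye'];p=h[:3,:3].T@(R.T@(np.asarray(X)-t)-h[:3,3])
    a=np.arctan2(np.hypot(p[0],p[1]),p[2]);e=p[:2]/np.hypot(p[0],p[1]);return c['cx']+c['fx']*a*e[0],c['cy']+c['fx']*a*e[1]
E
python3 - <<'E'
from h import *
s=env.get_state();R,t,y=pose(s);print(s['time'],t,y,s['qpos'],R[:,2])
p,d=imaging.snapshot('wrist');cv2.imwrite("pics/w1.png",p[:,:,::-1]);np.savez("pics/w1.npz",p=p,d=d,R=R,t=t)
print(wproj([.567,-.256,.114],R,t))
E
```

```text
2.1 [ 0.56765153 -0.2554074   0.23660337] -0.8311719863650305 [-6.12700719e-01  5.25889461e-01  1.12269327e+00 -1.65862941e-05
  1.49334385e+00  1.78926887e+00] [-2.82698191e-04  1.78508256e-04 -9.99999944e-01]
(np.float64(318.946224842844), np.float64(244.3000624388097))
```

View pics/w1.png

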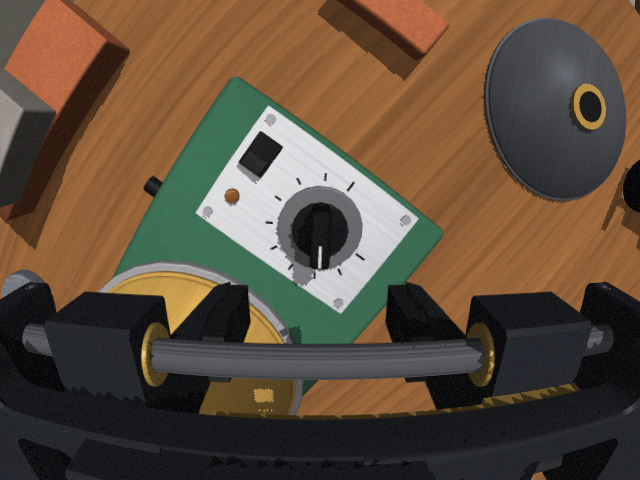

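The wrist view shows the dial centred at (320,228). Its bar runs along the image vertical, which is the tool's x, with the white line at the lower end (320,257). It is already nearly aligned with the jaws.

```bash
python3 - <<'E'
from h import *
f=np.load("pics/w1.npz");p,R,t=f['p'],f['R'],f['t']
hsv=cv2.cvtColor(p,cv2.COLOR_RGB2HSV);S,V=hsv[...,1].astype(int),hsv[...,2].astype(int)
v,u=np.mgrid[:480,:640]
w=(V>130)&(S<60)&(abs(u-320)<9)&(v>238)&(v<275);a=np.argwhere(w)[:,::-1]
print(len(a),a.min(0),a.max(0))
A=wonz(*a[a[:,1]<=a[:,1].min()+2].mean(0),.114,R,t);B=wonz(*a[a[:,1]>=a[:,1].max()-2].mean(0),.114,R,t)
print(A,B,np.arctan2(*(A-B)[1::-1]))
w=(V>60)&(V<150)&(S<60)&(np.hypot(u-319,v-229)<48);k,l,st,c=cv2.connectedComponentsWithStats(w.astype(np.uint8));i=1+st[1:,4].argmax();q=np.argwhere(l==i)[:,::-1]
P=np.array([wonz(*x,.076,R,t)[:2]*1e3 for x in q],np.float32);print("flange",cv2.minEnclosingCircle(P))
m=(V<45)&(np.hypot(u-319,v-229)<48);q=np.argwhere(m)[:,::-1];P=np.array([wonz(*x,.084,R,t)[:2]*1e3 for x in q],np.float32);print("disc",cv2.minEnclosingCircle(P),P.mean(0))
E
```

```text
138 [312 246] [328 274]
[ 0.56516395 -0.25493936  0.114     ] [ 0.55167232 -0.24154948  0.114     ] -0.7816131064052529Traceback (most recent call last):
  File "<stdin>", line 10, in <module>
  File "h.py", line 23, in wonz
    o,r=wray(u,v,R,t);return o+r*(z-o[2])/r[2]
        ~~~~^^^^^^^^^
  File "h.py", line 19, in wray
    c=imaging.calibration('wrist');a=np.array([u-c['cx'],v-c['cy']])/c['fx'];r=np.hypot(*a)+1e-12
ValueError: time passes only in moves, steps and waits
```

```bash
sed -i 's/^from station import env, imaging/from station import env, imaging as _im\nimport functools\nclass imaging:\n    snapshot=staticmethod(_im.snapshot)\n    calibration=staticmethod(functools.cache(_im.calibration))/' h.py; python3 - <<'E'
from h import *
f=np.load("pics/w1.npz");p,R,t=f['p'],f['R'],f['t']
for u,v,z in((320,229,.076),(320,244,.107)):
    X=wonz(u,v,z,R,t);print(X,R.T@(X-t))
print("grip delta",R.T@(np.array([.5673,-.2555,.110])-t))
E
```

```text
[ 0.56744583 -0.25792636  0.076     ] [0.00177395 0.00183555 0.16060297]
[ 0.56524303 -0.25522052  0.107     ] [-0.00171962  0.00164178  0.12960408]
grip delta [-0.00012771  0.00031089  0.12660344]
```

>>> {"api": "step_arm", "payload": {
  "plan": "6 0.1 0.15 4 0; 6 0 0 4 0; 6 0 0 3 0; 6 0 0 1.6 0; 0 0 0 0 0; 0 0 0 0 0; 0 0 0 0 0; 0 0 0 0 0; 0 0 0 0 0; 0 0 0 0 0"
}}

```text
time: 3.15
tcp_pos: [0.5673, -0.2573, 0.1112]
orientation: [0.0, 0.914, -0.405, 0.0]
ft_force: [-5.4, -4.9, 1.9]
opening: 0.0141
gripper_force: 7.5
```

>>> {"api": "step_arm", "payload": {
  "plan": "0 0 0 0 -0.1; 0 0 0 0 -0.1; 0 0 0 0 -0.1; 0 0 0 0 -0.1; 0 0 0 0 -0.1; 0 0 0 0 -0.1; 0 0 0 0 0; 0 0 0 0 0"
}}

```text
time: 3.95
tcp_pos: [0.5674, -0.2571, 0.1112]
orientation: [0.0, 0.993, -0.118, 0.0]
ft_force: [-0.3, 0.4, 5.1]
opening: 0.0136
gripper_force: 30.0
```

```bash
python3 - <<'E'
from h import *
s=env.get_state();R,t,y=pose(s);print(t,y,s['wrist_torque'],s['ft_force'],s['gripper_force'],s['opening'])
E
```

```text
[ 0.56736711 -0.25712926  0.11119487] -0.2357018818783672 [ 0.27232412  0.10685471 -0.02466008] [-0.32942777  0.38711995  5.07614498] 30.000102929770947 0.013633716840068465
```

>>> {"api": "step_arm", "payload": {
  "plan": "0 0 0 0 -0.1; 0 0 0 0 -0.05; 0 0 0 0 0"
}}

```text
time: 4.25
tcp_pos: [0.5674, -0.2571, 0.1112]
orientation: [0.0, 0.999, -0.042, 0.0]
ft_force: [-0.1, 1.7, 6.2]
opening: 0.0139
gripper_force: 30.0
```

```bash
cat > q.py <<'E'
from h import *
s=env.get_state();R,t,y=pose(s);print(s['time'],t,round(y,4),s['wrist_torque'],s['ft_force'],s['gripper_force'],s['opening'],s['qpos'])
E
python3 q.py
```

```text
4.25 [ 0.56740322 -0.25708378  0.11120622] -0.0847 [ 0.43481339  0.07135088 -0.01819913] [-0.11621805  1.6937064   6.16056782] 29.999840408563614 0.01394380325984062 [-6.15294994e-01  6.40107277e-01  1.29623392e+00  3.25768772e-04
  1.20469079e+00  1.04010654e+00]
```

>>> {"api": "step_arm", "payload": {
  "plan": "0 0 0 0 -0.1; 0 0 0 0 -0.05; 0 0 0 0 0"
}}

```text
time: 4.55
tcp_pos: [0.5674, -0.257, 0.1112]
orientation: [-0.0, 0.999, 0.033, 0.0]
ft_force: [-0.5, 3.1, 5.4]
opening: 0.0138
gripper_force: 30.0
```

```bash
python3 q.py
```

```text
4.55 [ 0.56740788 -0.25695649  0.111181  ] 0.0652 [0.48792913 0.13041319 0.00562606] [-0.451854    3.14674166  5.43031377] 29.99993191100657 0.013846040196693863 [-6.15158275e-01  6.40113812e-01  1.29630688e+00  4.33791321e-04
  1.20478136e+00  8.90275781e-01]
```

>>> {"api": "step_arm", "payload": {
  "plan": "0 0 0 0 -0.1; 0 0 0 0 -0.05; 0 0 0 0 0"
}}

```text
time: 4.85
tcp_pos: [0.5675, -0.257, 0.1112]
orientation: [-0.0, 0.994, 0.107, 0.001]
ft_force: [-0.1, 2.8, 4.5]
opening: 0.0146
gripper_force: 31.9
```

```bash
python3 q.py
```

```text
4.85 [ 0.56748582 -0.25696903  0.11115915] 0.2136 [ 0.46423361  0.00197749 -0.70976269] [-0.13518009  2.76211081  4.46136952] 31.856391045148484 0.014553172695795648 [-6.15320217e-01  6.40169059e-01  1.29626618e+00  1.06218529e-03
  1.20462990e+00  7.41518850e-01]
```

>>> {"api": "step_arm", "payload": {
  "plan": "0 0 0 0 0; 0 0 0 0 0; 5 0 0 0 0; 5 0 0 0 0; 5 0 0 0 0; 5 0 0 -3 0; 5 0 0 -4.5 0; 5 0 0 -4.5 0; 5 0 0 -4 0; 5 0 0 0 0"
}}

```text
time: 5.85
tcp_pos: [0.5683, -0.258, 0.2766]
orientation: [0.004, 0.994, 0.108, 0.004]
ft_force: [-0.5, -0.1, -0.6]
opening: 0.0499
gripper_force: 0.0
```

```bash
python3 q.py; python3 - <<'E'
from h import *
R,t,y=pose()
p,d=imaging.snapshot('wrist')
u,v=wproj([.5674,-.257,.1],R,t);u,v=int(u),int(v);print(u,v)
cv2.imwrite("pics/w2.png",cv2.resize(p[max(v-60,0):v+60,u-80:u+80],(480,360))[:,:,::-1])
# where is gauge top / target; deltas to hover above gauge at z .26
print("to gauge", R.T@(np.array([.387,.283,.30])-t))
E
```

```text
5.85 [ 0.56833129 -0.25795495  0.27662292] 0.2163 [ 0.0071625   0.01157323 -0.01038261] [-0.53723322 -0.05403897 -0.59719817] 0.0 0.04991146598692683 [-6.15408012e-01  5.00864764e-01  1.05157319e+00 -1.62482714e-04
  1.57845326e+00  7.39160396e-01]
313 228
to gauge [-0.06086636 -0.56705463 -0.02835685]
```

View pics/w2.png

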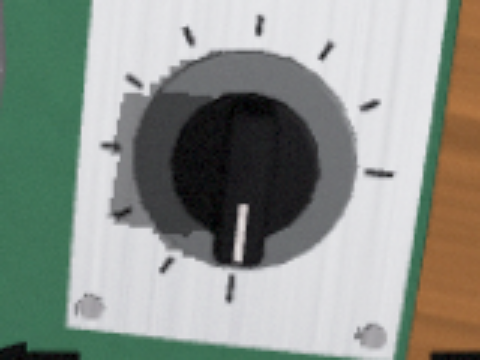

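The dial's white line points exactly at the end tick (231,288), so it is at the off stop. Next is the gauge.

>>> {"api": "step_arm", "payload": {
  "plan": "5 -0.5 -4.7 -0.4 0; 5 -0.5 -4.7 -0.4 0; 5 -0.5 -4.7 -0.4 0; 5 -0.5 -4.7 -0.4 0; 5 -0.5 -4.7 -0.4 0; 5 -0.5 -4.7 0 0; 5 -0.5 -4.7 0 0; 5 -0.5 -4.7 0 0; 5 -0.5 -4.7 0 0; 5 -0.5 -4.7 0 0"
}}

```text
time: 6.9
tcp_pos: [0.416, 0.1925, 0.2893]
orientation: [0.0, 0.994, 0.108, -0.001]
ft_force: [0.1, -0.3, 0.3]
opening: 0.0499
gripper_force: 0.0
```

>>> {"api": "step_arm", "payload": {
  "plan": "5 -0.5 -4.7 0 0; 5 -0.5 -4.7 0 0; 5 0 0 0 0.08; 5 0 0 0 0.08; 5 0 0 0 0; 5 0 0 0 0"
}}

```text
time: 7.5
tcp_pos: [0.3872, 0.2805, 0.2898]
orientation: [0.0, 1.0, 0.029, -0.001]
ft_force: [-0.6, 0.4, 1.4]
opening: 0.0502
gripper_force: 0.0
```

```bash
python3 q.py; python3 - <<'E'
from h import *
R,t,y=pose()
p,d=imaging.snapshot('wrist');cv2.imwrite("pics/w3.png",p[:,:,::-1]);np.savez("pics/w3.npz",p=p,d=d,R=R,t=t)
print(wproj([.387,.283,.16],R,t))
E
```

```text
7.5 [0.38717846 0.28047329 0.28975327] 0.0584 [ 0.03207467  0.02318565 -0.04105837] [-0.5792966   0.4250573   1.39776652] 0.0 0.050179369725139325 [ 3.78631701e-01  2.33064076e-01  1.42990658e+00 -5.53413926e-05
  1.48058166e+00  1.89100527e+00]
(np.float64(312.7353287535299), np.float64(240.90185855407077))
```

View pics/w3.png

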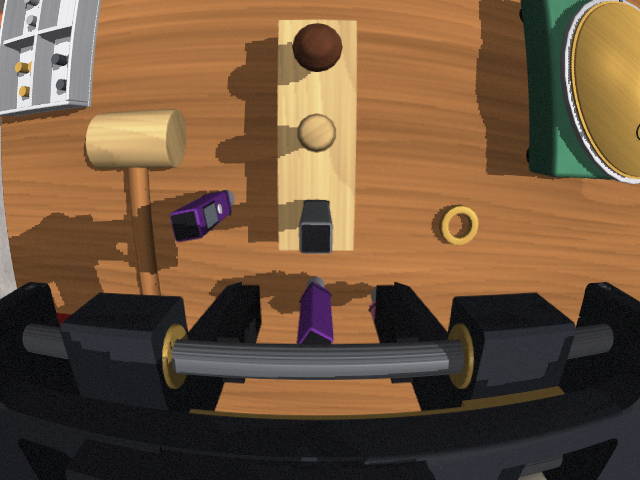

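The wrist view shows the gauge's top face spanning (301–332, 220–252), centred at (316.5,236). It and the block are aligned with the jaws. One purple decoy is at (315,310) behind the gauge.

```bash
python3 - <<'E'
from h import *
f=np.load("pics/w3.npz");R,t=f['R'],f['t']
for u,v,z in((316.5,236,.16),(317,132,.138),(301,236,.16),(332,236,.16),(315,320,.155)):
    X=wonz(u,v,z,R,t);print(X,R.T@(X-t))
E
```

```text
[0.39071996 0.28055592 0.16      ] [3.77937488e-03 3.74866378e-05 1.29746582e-01]
[0.46331016 0.28445292 0.138     ] [0.07651368 0.00037134 0.15161282]
[0.390088   0.29143454 0.16      ] [ 0.00378374 -0.01085946  0.12973928]
[0.39135706 0.26967969 0.16      ] [0.00378028 0.01093236 0.12975387]
[0.32215897 0.27778614 0.155     ] [-0.06481703 -0.00120443  0.13487216]
```

>>> {"api": "step_arm", "payload": {
  "plan": "5 0.25 0 4 0; 5 0 0 4 0; 5 0 0 4 0; 5 0 0 3 0; 5 0 0 1.2 0; 5 0 0 0 0; 0 0 0 0 0; 0 0 0 0 0; 0 0 0 0 0; 0 0 0 0 0"
}}

```text
time: 8.55
tcp_pos: [0.39, 0.2809, 0.1293]
orientation: [-0.0, 1.0, 0.028, 0.001]
ft_force: [0.4, -0.2, 2.5]
opening: 0.0239
gripper_force: 30.0
```

>>> {"api": "step_arm", "payload": {
  "plan": "0 0 0 0 0; 0 0 0 0 0; 0 0 0 -1.5 0; 0 0 0 -1.5 0; 0 0 0 -1.25 0; 0 0 0 0 0; 0 0 0 0 0; 0 0 0 0 0; 0 0 0 0 0"
}}

```text
time: 9.45
tcp_pos: [0.3896, 0.2807, 0.1706]
orientation: [0.0, 1.0, 0.028, -0.001]
ft_force: [0.3, -0.4, -1.6]
opening: 0.0236
gripper_force: 30.0
```

```bash
python3 q.py
```

```text
9.45 [0.38958638 0.28074462 0.17057318] 0.0568 [ 0.03370533 -0.01909083 -0.03011184] [ 0.30158767 -0.41885532 -1.64881383] 29.995936991181225 0.023643976781299612 [3.77221563e-01 3.53790271e-01 1.63054874e+00 2.93962012e-05
 1.15863263e+00 1.89125531e+00]
```

>>> {"api": "step_arm", "payload": {
  "plan": "0 -0.52 0 0.1 0; 0 -0.52 0 0 0; 0 -0.52 0 0 0; 0 -0.52 0 0.04 0; 0 -0.52 0 0.06 0; 0 0 0 0 0"
}}

```text
time: 10.05
tcp_pos: [0.3643, 0.2795, 0.1698]
orientation: [-0.0, 1.0, 0.029, 0.002]
ft_force: [3.5, -0.6, -1.0]
opening: 0.0234
gripper_force: 30.0
```

```bash
python3 q.py; python3 - <<'E'
from h import *
out=[]
for n in("scene","side"):
    p,d=imaging.snapshot(n); np.savez(f"pics/{n}1.npz",p=p,d=d)
    R,t,y=pose();u,v=proj(n,[.37,.281,.11]);u,v=int(u),int(v)
    out.append(cv2.resize(p[v-50:v+50,u-50:u+50],(400,400),interpolation=3))
cv2.imwrite("pics/t1.png",np.hstack(out)[:,:,::-1])
E
```

```text
10.05 [0.36427288 0.27946811 0.16978914] 0.0572 [-0.05908137 -1.03469393 -0.03984595] [ 3.48099069 -0.63810172 -0.96065319] 30.000280193053186 0.023396998490943236 [ 3.95977377e-01  3.20359247e-01  1.68825510e+00 -7.79866499e-04
  1.12991605e+00  1.90992700e+00]
```

View pics/t1.png

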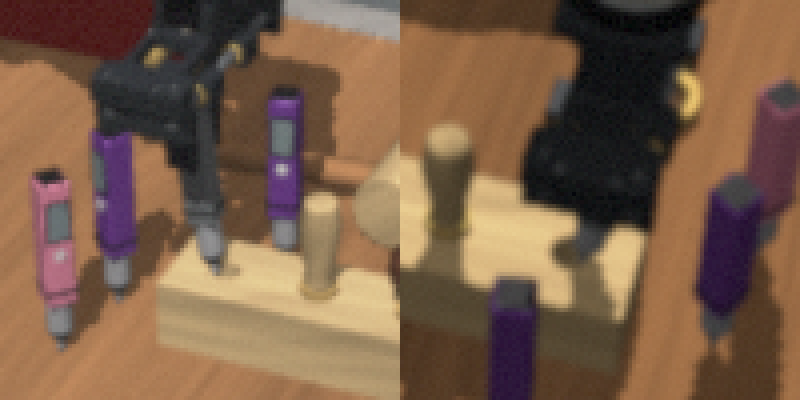

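The gauge pivots as planned: its tip is caught at the hole's edge, at (215,268) in the left crop, and the cap leans towards the robot.

>>> {"api": "step_arm", "payload": {
  "plan": "0 -0.52 0 0.08 0; 0 -0.52 0 0.11 0; 0 -0.52 0 0.13 0; 0 -0.52 0 0.16 0; 0 -0.52 0 0.18 0; 0 0 0 0 0; 0 0 0 0 0"
}}

```text
time: 10.85
tcp_pos: [0.3377, 0.2779, 0.1626]
orientation: [-0.0, 1.0, 0.028, -0.0]
ft_force: [2.7, 1.0, 1.2]
opening: 0.0237
gripper_force: 30.0
```

```bash
python3 q.py
```

```text
10.85 [0.33766697 0.27792244 0.16263912] 0.0568 [ 0.07752818 -0.72835956  0.03955329] [2.74748044 1.02244685 1.19567483] 29.999822261743248 0.023705865353368088 [4.16474600e-01 2.97373268e-01 1.75175786e+00 3.27874491e-04
 1.09315312e+00 1.93027524e+00]
```

>>> {"api": "step_arm", "payload": {
  "plan": "0 0 0 -1 0; 0 0.5 0 -3 0; 0 1 0 -4.5 0; 0 1 0 -4.5 0; 0 0 0 -2 0; 0 0 0 0 0; 0 0 0 0 0"
}}

```text
time: 11.55
tcp_pos: [0.3619, 0.2791, 0.3115]
orientation: [0.0, 1.0, 0.028, -0.002]
ft_force: [-0.8, 0.9, -0.7]
opening: 0.0236
gripper_force: 30.0
```

```bash
python3 q.py; python3 - <<'E'
from h import *
out=[]
R,t,y=pose();print(R.T@(np.array([.514,-.051,.30])-t))
for n in("scene","side"):
    p,d=imaging.snapshot(n); np.savez(f"pics/{n}2.npz",p=p,d=d)
    u,v=proj(n,t-[0,0,.06]);u,v=int(u),int(v);print(n,u-50,v-50)
    out.append(cv2.resize(p[v-50:v+50,u-50:u+50],(400,400),interpolation=3))
cv2.imwrite("pics/t2.png",np.hstack(out)[:,:,::-1])
E
```

```text
11.55 [0.36188416 0.27907535 0.31150736] 0.0569 [ 0.10412835  0.05440087 -0.04292594] [-0.80197998  0.92800884 -0.74843343] 29.999975874088705 0.023605886959639933 [3.96690772e-01 1.80849146e-01 1.43547955e+00 3.64721537e-04
 1.52853445e+00 1.91053607e+00]
[0.13312326 0.33818802 0.01133317]
scene 264 61
side 305 248
```

View pics/t2.png

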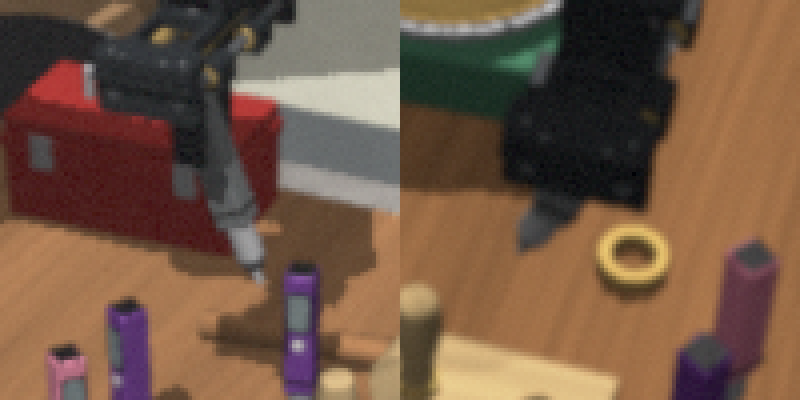

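The gauge is free of the block and tilted. The tip's end is at scene px (329.5,131) and side px (336.3,309.8).

```bash
cat >> h.py <<'E'
def tri(a,b):
    (o1,r1),(o2,r2)=ray("scene",*a),ray("side",*b)
    k=np.linalg.lstsq(np.c_[r1,-r2],o2-o1,rcond=None)[0];A,B=o1+k[0]*r1,o2+k[1]*r2
    return (A+B)/2,np.linalg.norm(A-B)
E
python3 - <<'E'
from h import *
R,t,y=pose()
T,e=tri((329.5,131),(336.25,309.75));print(T,e)
w=R.T@(T-t);print(w, "tilt",np.arctan2(w[0],w[2]-.003),np.arctan2(w[1],w[2]-.003),"len",np.linalg.norm(w-[0,0,.003]))
for th in(.3,.34,.38,.42):
  X=t+R@(np.array([0,0,.003])+.119*np.array([np.sin(th),0,np.cos(th)]));print(th,proj("scene",X),proj("side",X))
E
```

```text
[0.40328006 0.28240269 0.19963262] 0.0058130858199377106
[ 0.04190512 -0.00114289  0.11111877] tilt 0.36975741063887796 -0.01057027403586313 len 0.11596125455783843
0.3 (np.float64(326.11985720570135), np.float64(132.33756254672534)) (np.float64(337.96212333116284), np.float64(311.8020988767656))
0.34 (np.float64(327.59316796985036), np.float64(132.18827101140835)) (np.float64(335.978820540992), np.float64(310.89603668111835))
0.38 (np.float64(329.0500646529483), np.float64(131.97833557305017)) (np.float64(334.0257505824947), np.float64(309.9443016726175))
0.42 (np.float64(330.4883993000093), np.float64(131.70777249073973)) (np.float64(332.1053509895283), np.float64(308.9480392818439))
```

>>> {"api": "step_arm", "payload": {
  "plan": "0 1.3 3.3 0 0; 0 1.3 3.4 0 0; 0 1.3 3.4 0 0; 0 1.3 3.4 0 0; 0 1.3 3.4 0 0; 0 1.3 3.4 0 0; 0 0 3.4 0 0.14; 0 0 3.4 0 0.14; 0 0 0 0 0.138; 0 0 0 0 0"
}}

```text
time: 12.65
tcp_pos: [0.4509, 0.0127, 0.3113]
orientation: [-0.0, 0.983, -0.181, -0.002]
ft_force: [-0.4, -0.6, -1.1]
opening: 0.024
gripper_force: 30.0
```

```bash
python3 q.py; python3 - <<'E'
from h import *
R,t,y=pose();w=np.array([.0425,-.001,.113])
M=np.array([.514,-.051,.122]);b=2.779;n=np.array([np.sin(.377)*np.cos(b),np.sin(.377)*np.sin(b),np.cos(.377)])
print("delta", R.T@(M+.03*n-t)-w, "yaw err",b-np.pi-y)
E
```

```text
12.65 [0.4508594  0.01270184 0.31131144] -0.3641 [ 0.10742181  0.01491533 -0.00765424] [-0.44860567 -0.59032426 -1.12095208] 30.001100935041904 0.02401642821708181 [-2.35476649e-01  1.70059958e-01  1.44976334e+00  1.74433896e-04
  1.52517434e+00  1.69939732e+00]
delta [0.02868997 0.03801602 0.04818696] yaw err 0.0014936913703996746
```

>>> {"api": "step_arm", "payload": {
  "plan": "0 1.4 1.9 0 0; 0 1.4 1.9 0 0; 0 0 0 2.4 0; 0 0 0 2.4 0; 0 0 0 0 0; 0 0 0 0 0; 0 0 0 0 0"
}}

```text
time: 13.35
tcp_pos: [0.4645, -0.0319, 0.2656]
orientation: [0.0, 0.984, -0.179, 0.001]
ft_force: [-0.1, 0.4, 0.4]
opening: 0.0237
gripper_force: 30.0
```

```bash
python3 q.py; python3 - <<'E'
from h import *
out=[]
for n in("scene","side"):
    p,d=imaging.snapshot(n); np.savez(f"pics/{n}3.npz",p=p,d=d)
    u,v=proj(n,[.514,-.051,.14]);u,v=int(u),int(v);print(n,u-30,v-30)
    out.append(cv2.resize(p[v-30:v+30,u-30:u+30],(400,400),interpolation=3))
R,t,y=pose();p,d=imaging.snapshot("wrist");np.savez("pics/w4.npz",p=p,R=R,t=t)
cv2.imwrite("pics/t3.png",np.hstack(out)[:,:,::-1])
E
```

```text
13.35 [ 0.46451096 -0.03189482  0.26564424] -0.3592 [0.13493965 0.07352488 0.03181705] [-0.13310169  0.3833634   0.383439  ] 29.999782196246088 0.023662746925313886 [-3.23715371e-01  2.27728606e-01  1.50926584e+00  8.27792583e-05
  1.40308709e+00  1.60628272e+00]
scene 279 196
side 303 192
```

View pics/t3.png

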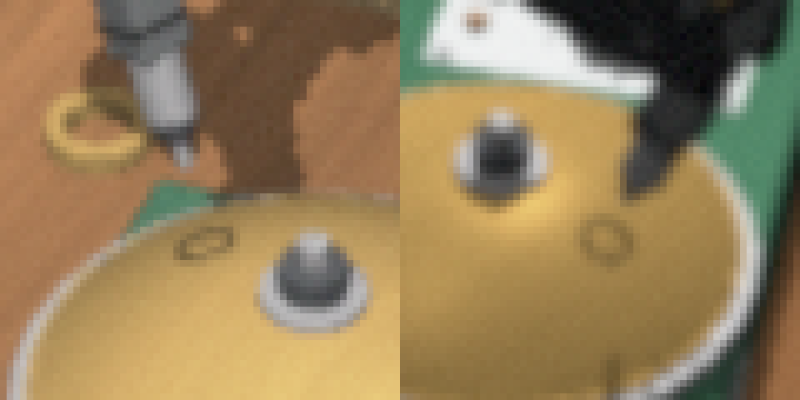

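Left crop (scene): tip end at px (307,221), ring centre at (309.8,232.5). Right crop (side): tip end at about (337.8,221.3), ring centre at (334,228).

```bash
python3 - <<'E'
from h import *
R,t,y=pose()
T,e=tri((307.05,221.05),(337.8,221.25));M,e2=tri((309.75,232.45),(334.05,228))
print("tip",T,e,"mark",M,e2);w=R.T@(T-t);print("tip tool",w,"tilt",np.arctan2(w[0],w[2]-.003),"M-T tool",R.T@(M-T))
for nn,u,v in (("scene",309.75,232.45),("side",334.05,228)): print(onz(nn,u,v,.122))
M=np.array([.514,-.051,.122]);b=2.779;n=np.array([np.sin(.377)*np.cos(b),np.sin(.377)*np.sin(b),np.cos(.377)])
X=M+n*.03
print("ideal hover px",proj("scene",X),proj("side",X), "M",proj("scene",M),proj("side",M))
E
```

```text
tip [ 0.50398853 -0.04754143  0.15186925] 0.004199416971026212 mark [ 0.5134733  -0.05082547  0.1214299 ] 0.0017793124887550708
tip tool [0.04234461 0.0004996  0.11363531] tilt 0.36553947379153856 M-T tool [ 0.00998761 -0.00026874  0.03045448]
[ 0.51466792 -0.05117673  0.122     ]
[ 0.51251375 -0.05067659  0.122     ]
ideal hover px (np.float64(306.1865386047418), np.float64(221.42022928628361)) (np.float64(337.06543538320176), np.float64(222.01981898899515)) M (np.float64(309.5404189528702), np.float64(232.33033204993205)) (np.float64(333.57868173431933), np.float64(227.80113485231973))
```

>>> {"api": "step_arm", "payload": {
  "plan": "0 0.26 0 0.82 0; 0 0.26 0 0.82 0; 0 0.26 0 0.83 0; 0 0 0 0 0; 0 0 0 0 0; 0 0 0 0 0"
}}

```text
time: 14.1
tcp_pos: [0.4715, -0.035, 0.2401]
orientation: [0.0, 0.984, -0.18, 0.0]
ft_force: [-0.1, -0.2, -0.8]
opening: 0.0236
gripper_force: 30.0
```

>>> {"api": "step_arm", "payload": {
  "plan": "0 0.07 0 0.19 0; 0 0.07 0 0.19 0; 0 0 0 0 0; 0 0 0 0 0; 0 0 0 0 0"
}}

```text
time: 14.6
tcp_pos: [0.4728, -0.0355, 0.2362]
orientation: [0.0, 0.984, -0.18, 0.0]
ft_force: [-0.4, -0.1, -0.8]
opening: 0.0239
gripper_force: 30.0
```

>>> {"api": "step_arm", "payload": {
  "plan": "0 0.07 0 0.19 0; 0 0 0 0 0; 0 0 0 0 0; 0 0 0 0 0"
}}

```text
time: 15.0
tcp_pos: [0.4734, -0.0357, 0.2343]
orientation: [0.0, 0.984, -0.18, 0.0]
ft_force: [-0.7, 0.3, 1.4]
opening: 0.024
gripper_force: 30.0
```

>>> {"api": "step_arm", "payload": {
  "plan": "0 0.07 0 0.19 0; 0 0 0 0 0; 0 0 0 0 0; 0 0 0 0 0"
}}

```text
time: 15.4
tcp_pos: [0.4741, -0.036, 0.2324]
orientation: [0.0, 0.984, -0.18, 0.0]
ft_force: [-1.0, -0.1, 1.7]
opening: 0.0236
gripper_force: 30.0
```

```bash
python3 q.py; python3 - <<'E'
from h import *
out=[];F=[]
for n in("scene","side"):
    p,d=imaging.snapshot(n); np.savez(f"pics/{n}4.npz",p=p,d=d);F.append(env.get_state()['ft_force'])
    u,v=proj(n,[.514,-.051,.13]);u,v=int(u),int(v);print(n,u-20,v-20)
    out.append(cv2.resize(p[v-20:v+20,u-20:u+20],(400,400),interpolation=3))
for i in range(4): imaging.snapshot("side");F.append(env.get_state()['ft_force'])
print(np.mean(F,0));cv2.imwrite("pics/t4.png",np.hstack(out)[:,:,::-1])
E
```

```text
15.4 [ 0.4740802  -0.03596248  0.23243819] -0.3612 [0.06737766 0.06551877 0.0412686 ] [-1.02331279 -0.05935349  1.68973284] 29.99989074189216 0.02361241892605832 [-3.25435562e-01  2.75573091e-01  1.54469989e+00 -5.53464853e-06
  1.32114038e+00  1.60658444e+00]
scene 289 209
side 313 205
[-0.82929668  0.37241863  2.29852596]
```

View pics/t4.png

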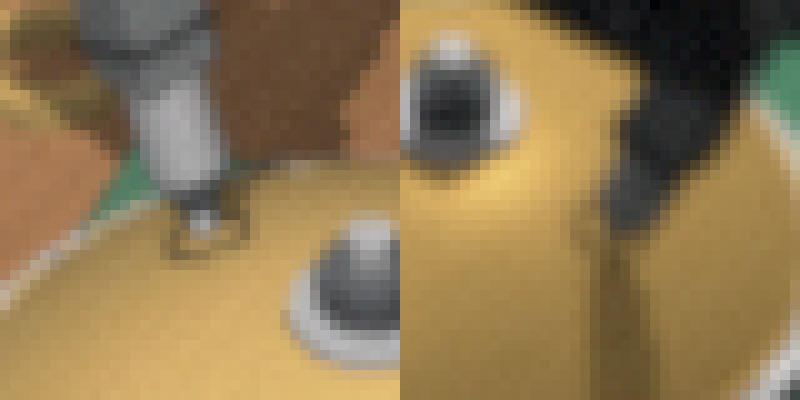

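In the left crop the tip sits inside the ring, at (203,230) against a ring centre of about (205,235). The force is about 2.5–3 N. I'll press 1 mm more to get near mid-travel.

>>> {"api": "step_arm", "payload": {
  "plan": "0 0.04 0 0.09 0; 0 0 0 0 0; 0 0 0 0 0; 0 0 0 0 0; 0 0 0 0 0; 0 0 0 0 0"
}}

```text
time: 16.3
tcp_pos: [0.4744, -0.0361, 0.2315]
orientation: [-0.0, 0.984, -0.18, -0.0]
ft_force: [-1.0, 0.8, 3.2]
opening: 0.0235
gripper_force: 30.0
```

```bash
python3 - <<'E'
from h import *
F=[]
for i in range(8): imaging.snapshot("scene");s=env.get_state();F.append(s['ft_force'])
print(np.mean(F,0),s['tcp_pos'],s['gripper_force'])
p,d=imaging.snapshot("side")
E
```

```text
[-0.79052608  0.26897208  2.97077346] [ 0.47442667 -0.03609478  0.23145014] 29.999943003058434
```

```bash
python3 -c "
from station import env
print(env.close_job())"
```

```text
the job is handed in; nothing more can be done
None
```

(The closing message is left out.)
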